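# Seat a coconut in the clamping board and lock both cam clamps

## Task

The whole coconut is to be drilled as a bird feeder: roll it across the clamping board, without lifting it, until it drops into the round seat hole between the two cam clamps. Then turn both black wing knobs clockwise, fully home against their stops, so that the cams hold the coconut, and let go. Leave the half shell on the board where it lies.

Things in the scene. Friction and masses are not known exactly. Their poses are not given: they have to be found in the camera images.
- coconut: The whole coconut: a brown fibrous ball, 96 mm in diameter (too wide to grasp; a finger, or two spread fingertips, push it at mid height), about 0.42 kg, lying loose on the board. Origin at its centre, 48 mm above the board's top (66 mm above the table) while it rolls; its axes turn as it rolls. It rolls stiffly and comes to rest within a few cm when it is let run slowly.
- clamp_board: The clamping board, fixed to the table: plywood 290 mm (its x) by 420 mm (its y) by 18 mm thick. Origin at the centre of its underside. Wooden fences 12 mm high and 8 mm thick stand on both long edges (x = -145 and +145 mm) and on the edge at y = -210 mm; the edge at y = +210 mm is open. Coconut and half shell start on the half towards -y, the seat is on the half towards +y.
- seat (a point): Where the coconut's centre is when it is seated: on the axis of the seat hole, 55 mm above the table. The seat is a round through hole 61 mm in diameter in the board, at x = 0, y = +105 mm of the board; the coconut drops 11 mm into its mouth and its top is then 103 mm above the table. Axes as the board's.
- cam_near (a joint): Angle of the cam clamp on the robot's side of the seat, rad: 0 = fully open, grows as its knob is turned clockwise seen from above, 3.14 = the hard end stop (half a turn). Starts between 0 and 0.35. Stiff, about 0.12 N m, and stays where it is left.
- cam_near_grip (a point): Middle of the near clamp's wing knob, on its axis, 90 mm above the table, 87 mm from the seat towards the board's -x. The wing is an upright black bar 56 mm long (this point's x axis), 16 mm wide (y) and 26 mm high (13 mm below to 13 mm above this point), turning with the cam: a aluminium disc 60 mm wide, set 10 mm off-centre towards this point's +x, its top 26 mm below this point.
- cam_far (a joint): Angle of the cam clamp on the far side of the seat, the same kind: 0 = open, grows clockwise seen from above, 3.14 = the hard end stop. Open, the cams leave about 130 mm between them for the coconut; at the stops their rims just nip the seated coconut at mid height.
- cam_far_grip (a point): Middle of the far clamp's wing knob: the same part, turned half round, 87 mm from the seat towards the board's +x, 90 mm above the table. Beside each cam a steel stop dowel, 8 mm thick, its top 68 mm above the table, stands 32 mm from the axis.
- half_shell: A half coconut shell lying open side up on the board beside the coconut, 94 mm in diameter and 44 mm high, origin at the centre of its underside. A bystander: to be left where it lies.
Things that resemble listed ones, but are neither listed nor needed, are in the scene too. What is shaped like the coconut but yellow is not meant.

How it is judged:
On the way:
1. the coconut sits in the seat hole while both cams are still open (horizontal distance between coconut and seat below 0.006 m and z of coconut in the frame of seat below 0.004 m and value of joint each of cam_near, cam_far below 1.2 rad), for 0.3 s.
At the end, for the whole second after the job is handed in: The coconut rests in the seat hole (its centre within 6 mm of the seat's axis and no more than 4 mm above its seated height), both cams are turned to their end stops (3.0 rad or more of 3.14), and the half shell is within 30 mm of where it started (horizontal distance between coconut and seat below 0.006 m and z of coconut in the frame of seat below 0.004 m and linear speed of coconut below 0.02 m/s and value of joint each of cam_near, cam_far above 3 rad and distance of half_shell from where it was at the start of the episode below 0.03 m); the robot touches nothing.
It fails at once if the coconut is lifted more than 20 mm off the board (z of coconut in the frame of seat above 0.031 m).
It fails at once if the half shell is pushed away by more than 30 mm (distance of half_shell from where it was at the start of the episode above 0.03 m).
It also fails if it takes over 72 s, if anything falls off the work surface, if the arm or the gripper's body presses on something with over 40 N, if the wrist force passes 120 N, or if a joint passes its speed limit or range.

## Robot

A 6-joint arm with a two-finger parallel gripper is mounted at the origin on the work surface. World frame = base frame: x ahead of the robot, y to its left, z up, the work surface at z = 0. Lengths are in m, angles in rad, forces in N, time in s.
With the tool pointing down it reaches from about 0.35 to 0.775 m from the base axis. Payload 7.3 kg.
Tool frame: the origin (TCP) lies at the centre of the arm's flange, where the gripper is bolted on; the fingertips stand 178 mm ahead of it and the grasp point (between the pads) lies 159 mm ahead of it; z points along the fingers, y is the line along which they close (so a half turn about z gives the same grasp; the last joint's range is limited). The gripper opens to 92 mm and grips with 3 to 60 N. Pads are 19 mm wide; open, the fingers measure 130 mm over their backs; the gripper's body (75 mm by 190 mm) begins 47 mm behind the grasp point.
Start: joints at [1.15, 0.342, 1.524, -0, 1.275, -0.146], TCP at [0.142, 0.505, 0.405] pointing down, gripper open.
Joint ranges: [-2.53, 2.53], [-0.77, 2.02], [0.04, 2.7], [-1, 4.14], [0.28, 2.66], [-3.11, 3.11]. Speed limits (rad/s): [2.57, 2.57, 3.14, 3.14, 3.14, 3.14].

## Interface

Orientations are given as [roll, pitch, yaw] about the fixed x, y, z axes, in that order (R = Rz(yaw) Ry(pitch) Rx(roll)).
In Python, from cell import telemetry, vision, ticket gives the robot as it stands.
- The arm moves only by the shell command python3 -m crank 'ROWS' [FORCE]. ROWS is JSON, a list of rows, each a list of 5 numbers: the gripper command: -1 is shut, 1 is fully open, values between are in proportion, then the shift along the tool's x, y, z in mm, then the turn about the tool's z in rad. In form: [[fingers, dx, dy, dz, roll], ...]. A call has 1 to 12 rows; each row is the pose to reach, as a shift and turn from the pose commanded when the call began, along the tool's axes at that moment; what a row does not reach only later rows make up. A row lasts 1/12 s, in which the tool goes at most 41.7 mm and 7.16 degrees, less where a joint would pass 70% of its speed; a pose out of reach is approached as far as the arm can. A call with a gripper value outside its range is refused whole. The fingers move at their own pace and stop on an object; FORCE is the grip in N (left out, the last holds). Time passes only in rows, so rows that repeat a pose let the fingers close. It gives the time, the measured TCP pose, the force, the opening and the grip force at its end, in the units of the state.
- telemetry.observe(): the state, without advancing time (a new reading comes with each control period).
- vision.read_camera(name): name is "scene" or "top"; returns (picture, depth): 420x560x3 uint8, red, green, blue; 420x560 float32, m along the optical axis (not along the pixel's ray), 0 where there is no reading.
- vision.get_calibration(name): a dict with "camera_matrix" (3x3 intrinsics, pixels), "rvec" (rotation vector, rad) and "tvec" (3), from world to camera coordinates, as OpenCV has them. Camera axes: x right, y down, z forward; pixel columns grow to the right and rows downward; lengths in m; the calibration is good to about 2 mm. A picture is of the moment at which its call begins. get_calibration takes no time and is no camera call.
- ticket.hand_in(): hands the job in; it is judged then, once.
The state is a dict: "time": time; "qpos": joint angles; "qvel": joint speeds; "joint_efforts": joint torques, N m; "tool_pos": TCP position; "tool_rot": TCP orientation; "contact_force": force on the tool from outside, world axes, zero at the start; "torque": the same for the moment, N m; "opening": finger opening in m; "grip_force": force on a finger pad.
Only numpy, scipy, OpenCV 4.12 (cv2) and the standard library are available. Lean on these libraries where they do the work, as an engineer would, in place of code of your own. Each camera call takes 0.05 s, during which the arm holds its last target. There are 200 camera calls.

## Working session

There is one attempt and no reset: what is moved stays moved. The work goes in short steps, Python scripts to look and compute and a shell command to move; the robot and the scene stay as the last step left them, time stands still between calls to the robot, and variables do not carry over. Pictures are saved under pics/ and viewed, at most 10 in all, crops included, and the job is handed in when it is done.

```bash
ls; mkdir -p pics
python3 - <<'E'
from cell import telemetry, vision, ticket
import cv2,numpy as np
for n in("top","scene"):
    p,d=vision.read_camera(n); cv2.imwrite(f"pics/{n}0.png",p[:,:,::-1]); np.save(f"pics/{n}0.npy",d)
    c=vision.get_calibration(n); print(n,c)
print(telemetry.observe())
E
```

```text
pics
top {'camera_matrix': array([[421.60068369,   0.        , 276.7991748 ],
       [  0.        , 421.60068369, 209.62991553],
       [  0.        ,   0.        ,   1.        ]]), 'rvec': array([ 2.16067892, -2.15634236,  0.15592433]), 'tvec': array([-0.0494657 ,  0.57524765,  0.78083656])}
scene {'camera_matrix': array([[381.03299387,   0.        , 280.97317406],
       [  0.        , 381.03299387, 206.0239049 ],
       [  0.        ,   0.        ,   1.        ]]), 'rvec': array([ 1.66491278,  1.88790529, -0.77664084]), 'tvec': array([ 0.10959104, -0.36331317,  1.12521338])}
{'time': 0.1, 'qpos': array([ 1.14999031e+00,  3.42619799e-01,  1.52486548e+00, -1.72727811e-05,
        1.27538263e+00, -1.46001791e-01]), 'qvel': array([ 0.00149941, -0.00203305, -0.00305338, -0.00148844,  0.00011994,
        0.00064352]), 'joint_efforts': array([ 2.58954053e-03, -4.31999767e+01, -2.44692332e+01,  7.20801903e-02,
        5.26435976e-02, -6.77356411e-05]), 'tool_pos': array([0.14240053, 0.505207  , 0.40415112]), 'tool_rot': array([-3.14032857e+00, -1.69185660e-04,  2.86679336e+00]), 'contact_force': array([ 0.24535799, -0.01494863, -0.2833093 ]), 'torque': array([-0.05138225, -0.01085701,  0.01969294]), 'grip_force': 0.0, 'opening': 0.09192225449406384}
```

View pics/top0.png

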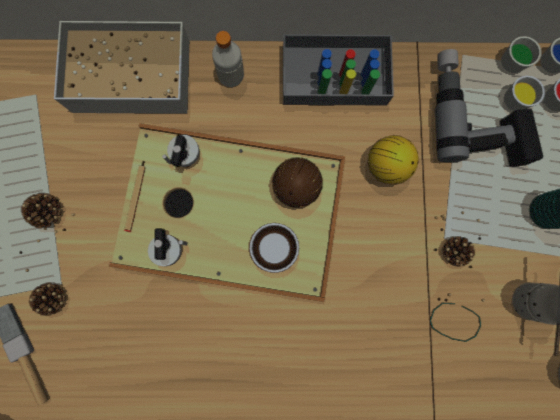

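View pics/scene0.png

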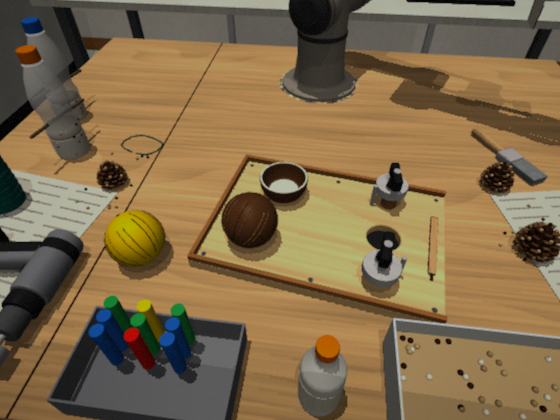

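Top view: the candidates for the coconut are the brown ball (297,182), the yellow ball (394,160, not meant), the half shell (274,247) and pine cones (42,210), (48,298) and (459,251). I choose the brown ball at (297,182). The seat hole is at (179,203), the far knob at (178,152) and the near knob at (161,244). A loose stick lies near the open edge at (135,197).

```bash
cat > h.py <<'E'
import cv2,numpy as np
from scipy.optimize import least_squares
from cell import telemetry, vision, ticket
def cam(n):
    c=vision.get_calibration(n); return c["camera_matrix"],cv2.Rodrigues(c["rvec"])[0],c["tvec"].ravel()
def cloud(n,d):
    K,R,t=cam(n); v,u=np.mgrid[:d.shape[0],:d.shape[1]]
    P=np.stack([(u-K[0,2])/K[0,0]*d,(v-K[1,2])/K[1,1]*d,d],-1)
    W=(P-t)@R; W[d<=0]=np.nan; return W
def at_z(n,u,v,z):
    K,R,t=cam(n); r=R.T@np.linalg.inv(K)@[u,v,1]; o=-R.T@t
    return o+r*(z-o[2])/r[2]
def coconut(n="top",p=None,d=None,guess=None,r=.045):
    if p is None: p,d=vision.read_camera(n)
    W=cloud(n,d)
    # points above 40mm, near guess, brown
    m=np.isfinite(W[...,2])&(W[...,2]>.05)&(W[...,2]<.125)&(np.hypot(W[...,0]-guess[0],W[...,1]-guess[1])<r)
    q=W[m]
    f=least_squares(lambda c:np.linalg.norm(q-c,axis=1)-.048,[*guess[:2],.06],loss="soft_l1",f_scale=.002)
    return f.x,len(q),np.sqrt(np.mean(f.fun**2))
E
python3 - <<'E'
from h import *
p=cv2.imread("pics/top0.png")[:,:,::-1];d=np.load("pics/top0.npy");W=cloud("top",d)
np.set_printoptions(precision=4,suppress=True)
print("table z",W[300:340,100:300,2].mean(), "board",W[250:260,200:220,2].mean())
g=at_z("top",297,182,.08);print("coco",coconut("top",p,d,g))
print("shell rim",at_z("top",274,247,.062))
# hole: blob
g0=at_z("top",179,203,.018);print("hole rough",g0)
hsv=cv2.cvtColor(p,cv2.COLOR_RGB2HSV)
m=(hsv[...,2]<70).astype(np.uint8)
n,l,s,c=cv2.connectedComponentsWithStats(m)
for i in range(1,n):
    if s[i,4]>60 and 100<c[i,0]<330 and 120<c[i,1]<290: print(s[i],c[i],at_z("top",*c[i],.018),at_z("top",*c[i],.103))
# board fence corners (outer, top z=.030)
for u,v in((140,127),(343,157),(324,298),(111,267)):print(u,v,at_z("top",u,v,.03))
# knob tops z>0.098
for g in ((178,152),(161,244)):
    w=at_z("top",*g,.1); q=W[(W[...,2]>.095)&(W[...,2]<.112)&(np.hypot(W[...,0]-w[0],W[...,1]-w[1])<.05)]
    (cx,cy),sz,a=cv2.minAreaRect((q[:,:2]*1000).astype(np.float32)); print("knob",len(q),cx,cy,sz,a)
    q=W[(W[...,2]>.052)&(W[...,2]<.07)&(np.hypot(W[...,0]-w[0],W[...,1]-w[1])<.05)];print(" disc",cv2.minEnclosingCircle((q[:,:2]*1000).astype(np.float32)),np.nanmedian(q[:,2]))
x0,y0,x1,y1=105,110,350,305
cv2.imwrite("pics/crop0.png",cv2.resize(p[y0:y1,x0:x1,::-1],None,fx=3,fy=3,interpolation=cv2.INTER_CUBIC))
E
```

```text
table z nan board nan
coco (array([ 0.6244, -0.0856,  0.0649]), 1875, np.float64(0.0009858539383394815))
shell rim [ 0.5019 -0.0429  0.062 ]
hole rough [0.5908 0.1461 0.018 ]
[165 134  34  34 393] [180.2087 153.3613] [0.6923 0.1469 0.018 ] [0.6693 0.128  0.103 ]
[ 272  158   50   51 1844] [296.5884 182.8818] [ 0.6324 -0.0883  0.018 ] [ 0.6156 -0.0832  0.103 ]
[164 189  29  29 660] [178.1015 202.6636] [0.5915 0.148  0.018 ] [0.5788 0.1289 0.103 ]
[252 226  44  44 741] [273.9771 246.7193] [ 0.5044 -0.0431  0.018 ] [ 0.5006 -0.0426  0.103 ]
[155 229  15  31 323] [161.1393 244.0588] [0.5092 0.1785 0.018 ] [0.5049 0.1564 0.103 ]
140 127 [0.743  0.2265 0.03  ]
343 157 [ 0.683  -0.1807  0.03  ]
324 298 [ 0.4062 -0.1389  0.03  ]
111 267 [0.4645 0.2697 0.03  ]
knob 266 678.2125244140625 135.280517578125 (16.251676559448242, 55.53449249267578) 78.02583312988281
 disc ((685.3993530273438, 138.2220001220703), 35.24838638305664) 0.06332374394495756
knob 291 506.3331604003906 162.51422119140625 (55.260101318359375, 15.601516723632812) 2.365281105041504
 disc ((499.6587219238281, 159.15167236328125), 34.052635192871094) 0.06336724664731572
```

View pics/crop0.png

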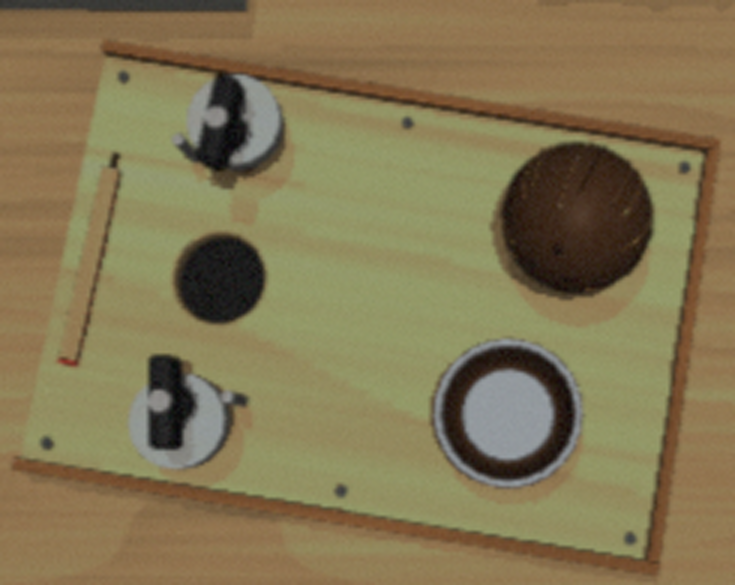

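The crop shows the brown fibrous ball (crop 577,218; fitted sphere centre at (0.624,-0.086,0.065), radius-48 mm fit error 1 mm), so the choice is confirmed. The knob spacing comes out at 174 mm, as it should be, and the seat is at about (0.592,0.1485). The straight path clears the half shell by about 20 mm.

```bash
cat >> h.py <<'E'
from scipy.spatial.transform import Rotation as Ro
def go(x,y,z,yaw):
    s=telemetry.observe(); M=Ro.from_euler("xyz",s["tool_rot"]).as_matrix()
    d=M.T@(np.array([x,y,z])-s["tool_pos"])*1000
    w=(s["tool_rot"][2]-yaw+np.pi)%(2*np.pi)-np.pi
    print("rows d",d.round(1),"roll",round(w,3),"t",s["time"])
E
python3 -c "
from h import *
y=np.arctan2(.2341,-.0324);u=np.array([np.cos(y),np.sin(y)]);c=np.array([.6244,-.0856])-u*.077;print(c,y);go(*c,.405,y)"
```

```text
[ 0.63495636 -0.16187295] 1.7083250290767262
rows d [-6.551e+02 -5.084e+02 -3.000e-01] roll 1.158 t 0.1
```

```bash
python3 -m crank '[[0.3,-327,-254,0,0.6],[0.3,-327,-254,0,0.6],[0.3,-327,-254,0,0.6],[0.3,-327,-254,0,0.6],[0.3,-327,-254,0,0.6],[0.3,-327,-254,0,0.6],[0.3,-327,-254,0,0.6],[0.3,-327,-254,0,0.6],[0.3,-327,-254,0,0.6],[0.3,-327,-254,0,0.6],[0.3,-327,-254,0,0.6],[0.3,-327,-254,0,0.6]]' 20; python3 -c "
from h import *
go(.635,-.162,.405,1.708)"
```

```text
time: 1.1
tool_pos: [0.3891, 0.1706, 0.4043]
tool_rot: [-3.141, -0.001, 2.262]
contact_force: [-0.2, 0.2, -0.1]
opening: 0.0597
grip_force: 0.0
rows d [-413.   -22.5   -0.9] roll 0.554 t 1.1
```

```bash
python3 -m crank '[[0.3,-413,-22,0,0.554],[0.3,-413,-22,0,0.554],[0.3,-413,-22,0,0.554],[0.3,-413,-22,0,0.554],[0.3,-413,-22,0,0.554],[0.3,-413,-22,0,0.554],[0.3,-413,-22,0,0.554],[0.3,-413,-22,0,0.554],[0.3,-413,-22,0,0.554],[0.3,-413,-22,0,0.554],[0.3,-413,-22,0,0.554],[0.3,-413,-22,0,0.554]]'
python3 - <<'E'
from h import *
p,d=vision.read_camera("scene"); cv2.imwrite("pics/s1.png",p[:,:,::-1])
go(.635,-.162,.234,1.708)
E
```

```text
time: 2.1
tool_pos: [0.637, -0.1587, 0.4028]
tool_rot: [-3.139, -0.002, 1.712]
contact_force: [0.4, 0.9, -0.7]
opening: 0.0599
grip_force: 0.0
rows d [ -4.6  -1.8 169.5] roll 0.006 t 2.15
```

View pics/s1.png

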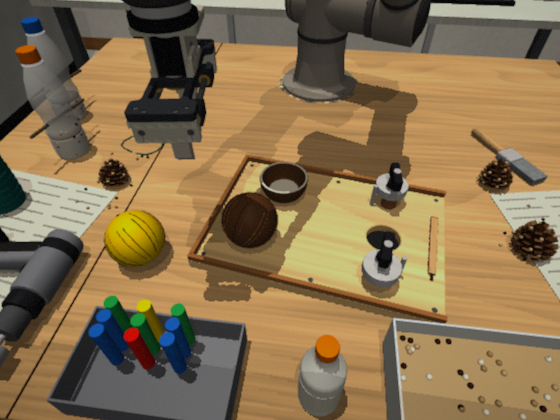

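The scene view shows the coconut still at (249,219), and the spread fingers at about (183,150), above and behind it. I'll go down to mid height and push.

```bash
python3 -m crank '[[0.3,-2,0,40,0],[0.3,-3,-1,80,0],[0.3,-3,-1,115,0],[0.3,-3,-1,145,0],[0.3,-3,-1,170,0],[0.3,-3,-1,170,0],[0.3,-3,-1,170,0],[0.3,-3,-1,170,0]]'; python3 -c "
from h import *
u=np.array([np.cos(1.708),np.sin(1.708)])
g=np.array([.592,.1485])-u*.047
go(*g,.234,1.708)"
```

```text
time: 2.82
tool_pos: [0.6362, -0.1608, 0.2371]
tool_rot: [3.139, 0.001, 1.714]
contact_force: [0.6, -0.2, 2.0]
opening: 0.0597
grip_force: 0.0
rows d [2.655e+02 2.000e-01 2.800e+00] roll 0.006 t 2.8167
```

```bash
python3 -m crank '[[0.3,8,0,1,0.004],[0.3,16,0,2,0.004],[0.3,22,0,2,0.004],[0.3,26,0,2,0.004],[0.3,30,0,2,0.004],[0.3,34,0,2,0.004],[0.3,38,0,2,0.004],[0.3,43,0,2,0.004],[0.3,48,0,2,0.004],[0.3,53,0,2,0.004],[0.3,58,0,2,0.004],[0.3,63,0,2,0.004]]'; python3 -m crank '[[0.3,5,0,0,0],[0.3,10,0,0,0],[0.3,15,0,0,0],[0.3,20,0,0,0],[0.3,25,0,0,0],[0.3,30,0,0,0],[0.3,35,0,0,0],[0.3,40,0,0,0],[0.3,45,0,0,0],[0.3,50,0,0,0],[0.3,55,0,0,0],[0.3,60,0,0,0]]'
python3 - <<'E'
from h import *
p,d=vision.read_camera("top"); cv2.imwrite("pics/t2.png",p[:,:,::-1])
p,d=vision.read_camera("scene"); cv2.imwrite("pics/s2.png",p[:,:,::-1]); W=cloud("scene",d)
hsv=cv2.cvtColor(p,cv2.COLOR_RGB2HSV)
s=telemetry.observe();g=s["tool_pos"][:2]+.047*np.array([np.cos(1.708),np.sin(1.708)]);print(g)
m=(hsv[...,2]<110)&(hsv[...,1]>90)&(W[...,2]>.04)&(W[...,2]<.116)&(np.hypot(W[...,0]-g[0],W[...,1]-g[1])<.07)
q=W[m];f=least_squares(lambda c:np.linalg.norm(q-c,axis=1)-.048,[*g,.06],loss="soft_l1",f_scale=.002);print(f.x,len(q),np.median(abs(f.fun)))
E
```

```text
time: 3.82
tool_pos: [0.6266, -0.0991, 0.2326]
tool_rot: [-3.141, -0.0, 1.709]
contact_force: [0.2, -1.0, -0.3]
opening: 0.0598
grip_force: 0.1
time: 4.82
tool_pos: [0.6184, -0.0398, 0.2327]
tool_rot: [-3.142, -0.0, 1.709]
contact_force: [-0.2, -0.4, -0.0]
opening: 0.0598
grip_force: 0.2
[0.61185599 0.00721978]
[0.61130498 0.0084283  0.06575521] 1547 0.00045445175304568985
```

View pics/s2.png

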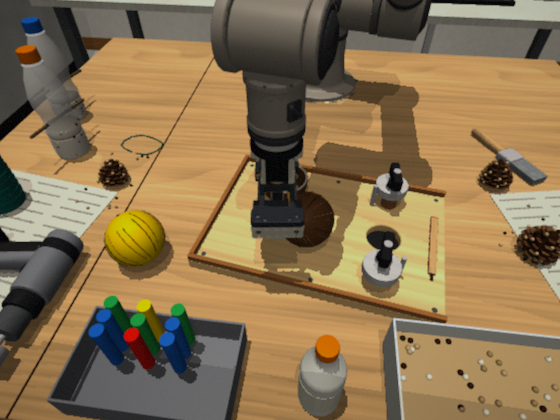

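The scene view shows the coconut cradled in the fingers at (307,220), fitted at (0.611,0.008,0.066), on line for the seat with 141 mm to go. The shell has not moved.

```bash
python3 -m crank '[[0.3,5,0,0,0],[0.3,10,0,0,0],[0.3,15,0,0,0],[0.3,20,0,0,0],[0.3,25,0,0,0],[0.3,30,0,0,0],[0.3,35,0,0,0],[0.3,40,0,0,0],[0.3,45,0,0,0],[0.3,50,0,0,0],[0.3,55,0,0,0],[0.3,60,0,0,0]]'; python3 -m crank '[[0.3,5,0,0,0],[0.3,10,0,0,0],[0.3,15,0,0,0],[0.3,20,0,0,0],[0.3,25,0,0,0],[0.3,29,0,0,0],[0.3,33,0,0,0],[0.3,37,0,0,0],[0.3,41,0,0,0],[0.3,44,0,0,0],[0.3,47,0,0,0],[0.3,50,0,0,0]]';python3 -m crank '[[0.3,2,0,0,0],[0.3,4,0,0,0],[0.3,6,0,0,0],[0.3,8,0,0,0],[0.3,10,0,0,0],[0.3,12,0,0,0],[0.3,14,0,0,0],[0.3,16,0,0,0],[0.3,18,0,0,0],[0.3,20,0,0,0],[0.3,20,0,0,0],[0.3,20,0,0,0]]'
cat >> h.py <<'E'
def coco_scene(g,name):
    p,d=vision.read_camera("scene"); cv2.imwrite(f"pics/{name}.png",p[:,:,::-1]); W=cloud("scene",d)
    hsv=cv2.cvtColor(p,cv2.COLOR_RGB2HSV)
    m=(hsv[...,2]<110)&(hsv[...,1]>90)&(W[...,2]>.04)&(W[...,2]<.116)&(np.hypot(W[...,0]-g[0],W[...,1]-g[1])<.07)
    q=W[m];f=least_squares(lambda c:np.linalg.norm(q-c,axis=1)-.048,[*g[:2],.06],loss="soft_l1",f_scale=.002)
    print("coconut",f.x.round(4),len(q),np.median(abs(f.fun)).round(4))
E
python3 - <<'E'
from h import *
s=telemetry.observe();g=s["tool_pos"][:2]+.047*np.array([np.cos(1.708),np.sin(1.708)]);print(g)
coco_scene(g,"s3")
E
```

```text
time: 5.92
tool_pos: [0.6101, 0.0197, 0.2327]
tool_rot: [3.142, -0.0, 1.709]
contact_force: [0.3, 0.2, 0.9]
opening: 0.0598
grip_force: 0.2
time: 6.92
tool_pos: [0.6033, 0.069, 0.2327]
tool_rot: [3.142, -0.0, 1.709]
contact_force: [0.1, -0.9, 0.1]
opening: 0.06
grip_force: 0.0
time: 7.92
tool_pos: [0.6005, 0.0887, 0.2327]
tool_rot: [3.142, -0.0, 1.709]
contact_force: [0.4, -0.5, -0.6]
opening: 0.0593
grip_force: 0.0
[0.59411671 0.13522187]
coconut [0.5936 0.1488 0.0546] 1078 0.0005
```

The coconut has dropped into the seat, at (0.5936,0.1488) with z 0.0546. I'll back off, rise, and remeasure the knobs.

```bash
python3 -m crank '[[0.3,-10,0,0,0],[0.3,-30,0,0,0],[0.3,-50,0,-10,0],[0.3,-60,0,-40,0],[0.3,-60,0,-80,0],[0.3,-60,0,-90,0],[0.3,-60,0,-90,0]]'
python3 - <<'E'
from h import *
coco_scene((.593,.1488),"s4")
p,d=vision.read_camera("top"); cv2.imwrite("pics/t4.png",p[:,:,::-1]);W=cloud("top",d)
for w in ((.506,.1625),(.678,.1353)):
    q=W[(W[...,2]>.095)&(W[...,2]<.112)&(np.hypot(W[...,0]-w[0],W[...,1]-w[1])<.042)]
    print(len(q),cv2.minAreaRect((q[:,:2]*1000).astype(np.float32)))
go(.5063,.1625,.322,np.pi+.041)
E
```

```text
time: 8.55
tool_pos: [0.6097, 0.028, 0.3269]
tool_rot: [3.134, 0.002, 1.708]
contact_force: [-0.6, -0.1, -0.1]
opening: 0.0598
grip_force: 0.0
coconut [0.5935 0.149  0.0545] 2253 0.0005
0 ((0.0, 0.0), (0.0, 0.0), 0.0)
39 ((654.1749877929688, 139.7888946533203), (14.866643905639648, 6.9749531745910645), 85.4774169921875)
rows d [146.7 -83.    0.5] roll -1.474 t 8.65
```

View pics/t4.png

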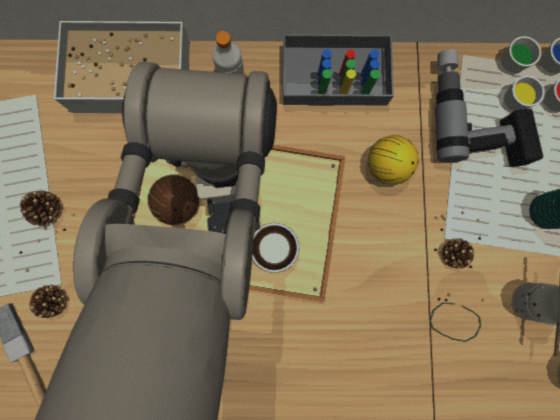

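The top view shows the coconut seated at (173,199) and the shell still at (274,247). The arm hides both knobs, but they are untouched, so I'll use the earlier fit.

```bash
python3 -m crank '[[0.3,30,-15,0,-0.124],[0.3,60,-30,0,-0.25],[0.3,90,-50,0,-0.37],[0.3,120,-65,0,-0.5],[0.3,147,-83,0,-0.62],[0.3,147,-83,0,-0.74],[0.3,147,-83,0,-0.87],[0.3,147,-83,0,-0.99],[0.3,147,-83,0,-1.12],[0.3,147,-83,0,-1.24],[0.3,147,-83,0,-1.36],[0.3,147,-83,0,-1.474]]'; python3 -m crank '[[0.3,0,0,0,0],[0.3,0,0,0,0]]'; python3 -c "
from h import *
print(telemetry.observe()['qpos'].round(3));go(.5063,.1625,.252,np.pi+.041)"
```

```text
time: 9.65
tool_pos: [0.5058, 0.1632, 0.3207]
tool_rot: [-3.141, -0.004, -3.094]
contact_force: [0.3, 0.9, -0.1]
opening: 0.0595
grip_force: 0.0
time: 9.82
tool_pos: [0.506, 0.1632, 0.3213]
tool_rot: [-3.141, -0.003, -3.104]
contact_force: [0.4, 0.7, 0.1]
opening: 0.0597
grip_force: 0.0
[ 0.168  0.436  1.626  0.     1.082 -1.441]
rows d [-0.5 -0.7 69.3] roll -0.003 t 9.8167
```

```bash
python3 -m crank '[[0.3,0,-1,20,0],[0.3,0,-1,40,0],[0.3,0,-1,55,0],[0.3,0,-1,66,0],[0.3,0,-1,66,0],[0.3,0,-1,66,0],[-1,0,-1,66,0],[-1,0,-1,66,0],[-1,0,-1,66,0],[-1,0,-1,66,0],[-1,0,-1,66,0],[-1,0,-1,66,0]]' 40; python3 -m crank '[[-1,0,0,0,0.0],[-1,0,0,0,0.0]]'
python3 - <<'E'
from h import *
s=telemetry.observe();print(s["torque"].round(2),s["tool_rot"].round(3))
coco_scene((.593,.149),"s5")
E
```

```text
time: 10.82
tool_pos: [0.5064, 0.1623, 0.257]
tool_rot: [3.141, 0.001, -3.101]
contact_force: [1.0, -1.0, 0.8]
opening: 0.0242
grip_force: 0.0
time: 10.98
tool_pos: [0.5063, 0.1631, 0.2569]
tool_rot: [3.14, 0.0, -3.101]
contact_force: [-0.6, 6.3, 0.8]
opening: 0.0156
grip_force: 40.0
[1.08 0.08 0.1 ] [ 3.14   0.    -3.101]
coconut [0.5934 0.1491 0.0545] 2276 0.0005
```

The wing is held at 15.6 mm. Turning clockwise.

```bash
python3 -m crank '[[-1,0,0,0,0.1],[-1,0,0,0,0.22],[-1,0,0,0,0.34],[-1,0,0,0,0.46],[-1,0,0,0,0.58],[-1,0,0,0,0.7],[-1,0,0,0,0.82],[-1,0,0,0,0.94],[-1,0,0,0,1.06],[-1,0,0,0,1.18],[-1,0,0,0,1.3],[-1,0,0,0,1.4]]'; python3 -c "
from h import *
s=telemetry.observe();print(s['torque'].round(2),s['tool_rot'].round(3))"; python3 -m crank '[[-1,0,0,0,0.1],[-1,0,0,0,0.2],[-1,0,0,0,0.3],[-1,0,0,0,0.4],[-1,0,0,0,0.5],[-1,0,0,0,0.6],[-1,0,0,0,0.7],[-1,0,0,0,0.8],[-1,0,0,0,0.9],[-1,0,0,0,1.0],[-1,0,0,0,1.1],[-1,0,0,0,1.2]]';python3 - <<'E'
from h import *
s=telemetry.observe();print(s["torque"].round(2),s["tool_rot"].round(3),s["qpos"].round(2))
coco_scene((.593,.149),"s6")
E
```

```text
time: 12.03
tool_pos: [0.5069, 0.164, 0.257]
tool_rot: [3.138, -0.003, 1.777]
contact_force: [3.1, 11.6, -2.8]
opening: 0.0158
grip_force: 40.0
[ 1.72 -0.41  0.15] [ 3.138e+00 -3.000e-03  1.777e+00]
time: 13.03
tool_pos: [0.5078, 0.1636, 0.257]
tool_rot: [3.141, -0.007, 0.578]
contact_force: [8.0, 8.2, -6.6]
opening: 0.0158
grip_force: 40.0
[ 1.29 -0.99  0.21] [ 3.141 -0.007  0.578] [0.17 0.52 1.69 0.   0.92 1.16]
coconut [0.5935 0.149  0.0545] 2270 0.0005
```

```bash
for i in 1; do python3 -m crank '[[-1,0,0,0,0.05],[-1,0,0,0,0.1],[-1,0,0,0,0.15],[-1,0,0,0,0.2],[-1,0,0,0,0.2]]'; done; python3 -c "
from h import *
s=telemetry.observe();print(s['torque'].round(2),s['tool_rot'].round(3))";  python3 -m crank '[[-1,0,0,0,0.04],[-1,0,0,0,0.08],[-1,0,0,0,0.12],[-1,0,0,0,0.12]]';python3 -c "
from h import *
s=telemetry.observe();print(s['torque'].round(2),s['tool_rot'].round(3))"
```

```text
time: 13.5
tool_pos: [0.508, 0.1634, 0.257]
tool_rot: [-3.141, -0.007, 0.38]
contact_force: [8.6, 8.6, -6.0]
opening: 0.0161
grip_force: 40.0
[ 1.21 -1.09 -0.08] [-3.141 -0.007  0.38 ]
time: 13.83
tool_pos: [0.508, 0.1633, 0.257]
tool_rot: [-3.14, -0.006, 0.26]
contact_force: [8.2, 7.2, -6.9]
opening: 0.0155
grip_force: 40.0
[ 1.15 -1.05 -0.05] [-3.14  -0.006  0.26 ]
```

```bash
python3 -m crank '[[-1,0,0,0,0.03],[-1,0,0,0,0.06],[-1,0,0,0,0.09],[-1,0,0,0,0.1]]' | sed -n 3,4p;python3 -c "
from h import *
s=telemetry.observe();print(s['torque'].round(2),s['tool_rot'].round(3))";  python3 -m crank '[[-1,0,0,0,0.03],[-1,0,0,0,0.06],[-1,0,0,0,0.09],[-1,0,0,0,0.1]]'|sed -n 3,4p;python3 - <<'E'
from h import *
s=telemetry.observe();print(s["torque"].round(2),s["tool_rot"].round(3),s["opening"])
coco_scene((.593,.149),"s7")
p=cv2.imread("pics/s7.png")[140:300,300:460];cv2.imwrite("pics/s7c.png",cv2.resize(p,None,fx=3.5,fy=3.5,interpolation=cv2.INTER_CUBIC))
E
```

```text
tool_rot: [-3.14, -0.006, 0.161]
contact_force: [8.8, 6.4, -6.6]
[ 1.   -1.06  0.19] [-3.14  -0.006  0.161]
tool_rot: [-3.14, -0.006, 0.063]
contact_force: [7.5, 6.5, -4.0]
[ 0.97 -0.99  1.09] [-3.14  -0.006  0.063] 0.01613142566921554
coconut [0.5937 0.1489 0.0546] 2279 0.0005
```

View pics/s7c.png

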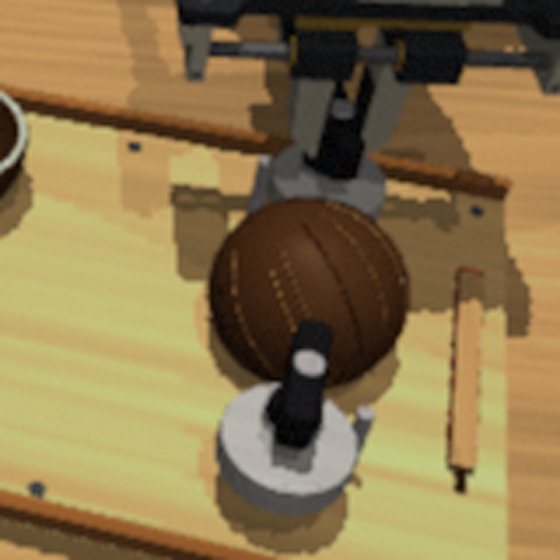

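The crop shows the near wing (340,145) held, with its cam rim at the coconut (310,290). The far clamp is still open. The moment about z has jumped to 1.1 N m after a 3.12 rad turn, which indicates the stop. I'll nudge once more to confirm, then release and rise.

```bash
python3 -m crank '[[-1,0,0,0,0.02],[-1,0,0,0,0.03],[-1,0,0,0,0.03]]'|sed -n 3,4p;python3 -c "
from h import *
s=telemetry.observe();print(s['torque'].round(2),s['tool_rot'].round(3))"; python3 -m crank '[[0.1,0,0,0,0],[0.1,0,0,0,0],[0.1,0,0,0,0],[0.1,0,0,0,0],[0.1,0,0,-10,0],[0.1,0,0,-30,0],[0.1,0,0,-60,0],[0.1,0,0,-60,0],[0.1,0,0,-60,0]]'
python3 - <<'E'
from h import *
s=telemetry.observe();print(s["tool_rot"],s["qpos"])
go(.6782,.1353,.320,np.pi-.21)
coco_scene((.593,.149),"s8")
p,d=vision.read_camera("top"); cv2.imwrite("pics/t8.png",p[:,:,::-1]);W=cloud("top",d)
for n,g in (("near",(.506,.1625)),("far",(.678,.1353))):
  for c in ("top","scene"):
    p,d=vision.read_camera(c);W=cloud(c,d)
    q=W[(W[...,2]>.098)&(W[...,2]<.108)&(np.hypot(W[...,0]-g[0],W[...,1]-g[1])<.04)]
    print(n,c,len(q),cv2.minAreaRect((q[:,:2]*1000).astype(np.float32)))
E
```

```text
tool_rot: [-3.14, -0.005, 0.034]
contact_force: [6.3, 5.2, -5.1]
[ 0.89 -0.83  0.96] [-3.14  -0.005  0.034]
time: 15.55
tool_pos: [0.5068, 0.1622, 0.319]
tool_rot: [-3.141, -0.004, 0.033]
contact_force: [-0.3, 0.9, -0.3]
opening: 0.0503
grip_force: 0.0
[-3.14098257 -0.00441674  0.03264802] [1.65761134e-01 4.38062752e-01 1.63093756e+00 2.11072097e-05
 1.06813370e+00 1.70389797e+00]
rows d [170.5  32.5  -0.3] roll -2.899 t 15.55
coconut [0.5937 0.1489 0.0545] 2271 0.0005
near top 29 ((515.0150146484375, 170.87393188476562), (33.808834075927734, 2.8873043060302734), 2.3418357372283936)
near scene 181 ((510.3923645019531, 162.34181213378906), (55.89866638183594, 15.713517189025879), 7.779303550720215)
far top 237 ((678.0170288085938, 135.18711853027344), (15.96432876586914, 54.211708068847656), 78.88017272949219)
far scene 305 ((681.11572265625, 134.75625610351562), (15.956205368041992, 55.739295959472656), 78.0790786743164)
```

```bash
python3 - <<'E'
from h import *
p=cv2.imread("pics/scene0.png");d=np.load("pics/scene0.npy");W=cloud("scene",d)
for g in ((.508,.1625),(.68,.1353)):
    q=W[(W[...,2]>.098)&(W[...,2]<.108)&(np.hypot(W[...,0]-g[0],W[...,1]-g[1])<.04)]
    print(len(q),cv2.minAreaRect((q[:,:2]*1000).astype(np.float32)))
E
python3 -m crank '[[0.3,15,3,0,-0.12],[0.3,30,6,0,-0.24],[0.3,45,9,0,-0.36],[0.3,60,12,0,-0.48],[0.3,75,15,0,-0.6],[0.3,90,18,0,-0.72],[0.3,105,21,0,-0.84],[0.3,120,24,0,-0.96],[0.3,135,27,0,-1.08],[0.3,150,30,0,-1.2],[0.3,165,32,0,-1.32],[0.3,172,32,0,-1.44]]'
python3 -m crank '[[0.3,0,0,0,-0.12],[0.3,0,0,0,-0.24],[0.3,0,0,0,-0.36],[0.3,0,0,0,-0.48],[0.3,0,0,0,-0.6],[0.3,0,0,0,-0.72],[0.3,0,0,0,-0.84],[0.3,0,0,0,-0.96],[0.3,0,0,0,-1.08],[0.3,0,0,0,-1.2],[0.3,0,0,0,-1.32],[0.3,0,0,0,-1.44]]'
python3 -c "
from h import *
go(.680,.136,.256,np.pi-.21);print(telemetry.observe()['qpos'])"
```

```text
181 ((509.4178771972656, 162.23179626464844), (55.46290969848633, 15.415247917175293), 2.3496875762939453)
305 ((681.524658203125, 134.72572326660156), (15.411026000976562, 55.194664001464844), 78.41492462158203)
time: 16.85
tool_pos: [0.6807, 0.1353, 0.3155]
tool_rot: [-3.141, 0.0, 1.478]
contact_force: [-0.5, -0.5, -0.2]
opening: 0.0597
grip_force: 0.0
time: 17.85
tool_pos: [0.6793, 0.1359, 0.3156]
tool_rot: [-3.141, -0.002, 2.919]
contact_force: [-0.7, 0.4, 0.4]
opening: 0.0596
grip_force: 0.0
rows d [-0.7  0.3 59.6] roll -0.013 t 17.85
[ 8.69234733e-02  7.24364493e-01  1.11703555e+00  4.09995858e-05
  1.30190561e+00 -1.26100512e+00]
```

Near wing: it went from 2.35° to 7.8° (mod 180), so it turned 3.05 rad from its start and is at the stop. Now the far knob.

```bash
python3 -m crank '[[0.3,-1,0,20,-0.01],[0.3,-1,0,40,-0.01],[0.3,-1,0,52,-0.01],[0.3,-1,0,60,-0.01],[0.3,-1,0,60,-0.01],[0.3,-1,0,60,-0.01],[-1,-1,0,60,-0.01],[-1,-1,0,60,-0.01],[-1,-1,0,60,-0.01],[-1,-1,0,60,-0.01],[-1,-1,0,60,-0.01],[-1,-1,0,60,-0.01]]' 40; python3 -m crank '[[-1,0,0,0,0],[-1,0,0,0,0],[-1,0,0,0,0]]'; python3 -m crank '[[-1,0,0,0,0.1],[-1,0,0,0,0.22],[-1,0,0,0,0.34],[-1,0,0,0,0.46],[-1,0,0,0,0.58],[-1,0,0,0,0.7],[-1,0,0,0,0.82],[-1,0,0,0,0.94],[-1,0,0,0,1.06],[-1,0,0,0,1.18],[-1,0,0,0,1.3],[-1,0,0,0,1.4]]'; python3 -c "
from h import *
s=telemetry.observe();print(s['torque'].round(2),s['tool_rot'].round(3))
coco_scene((.593,.149),'s9')"
```

```text
time: 18.85
tool_pos: [0.6803, 0.1357, 0.257]
tool_rot: [3.141, 0.0, 2.923]
contact_force: [-1.1, 0.2, 0.3]
opening: 0.0241
grip_force: 0.0
time: 19.1
tool_pos: [0.6804, 0.1357, 0.2568]
tool_rot: [3.141, 0.0, 2.923]
contact_force: [-0.0, 0.3, 0.4]
opening: 0.0157
grip_force: 39.9
time: 20.1
tool_pos: [0.68, 0.1354, 0.2568]
tool_rot: [-3.14, 0.001, 1.517]
contact_force: [-3.0, -1.4, 2.4]
opening: 0.0159
grip_force: 39.9
[-0.33  0.41  0.12] [-3.140e+00  1.000e-03  1.517e+00]
coconut [0.5943 0.1492 0.055 ] 241 0.0004
```

```bash
python3 -m crank '[[-1,0,0,0,0.1],[-1,0,0,0,0.2],[-1,0,0,0,0.3],[-1,0,0,0,0.4],[-1,0,0,0,0.5],[-1,0,0,0,0.6],[-1,0,0,0,0.7],[-1,0,0,0,0.8],[-1,0,0,0,0.9],[-1,0,0,0,1.0],[-1,0,0,0,1.1],[-1,0,0,0,1.15]]'|sed -n 3,4p;python3 -c "
from h import *
s=telemetry.observe();print(s['torque'].round(2),s['tool_rot'].round(3))";python3 -m crank '[[-1,0,0,0,0.05],[-1,0,0,0,0.1],[-1,0,0,0,0.15],[-1,0,0,0,0.15]]'|sed -n 3,4p;python3 -c "
from h import *
s=telemetry.observe();print(s['torque'].round(2),s['tool_rot'].round(3))"
python3 -m crank '[[-1,0,0,0,0.03],[-1,0,0,0,0.06],[-1,0,0,0,0.08],[-1,0,0,0,0.08]]'|sed -n 3,4p;python3 -c "
from h import *
s=telemetry.observe();print(s['torque'].round(2),s['tool_rot'].round(3))"
```

```text
tool_rot: [-3.141, 0.002, 0.371]
contact_force: [-3.8, -0.7, 3.0]
[-0.26  0.83  0.13] [-3.141e+00  2.000e-03  3.710e-01]
tool_rot: [-3.141, 0.002, 0.223]
contact_force: [-4.6, -0.5, 3.9]
[-0.24  0.99 -0.01] [-3.141e+00  2.000e-03  2.230e-01]
tool_rot: [3.142, 0.002, 0.146]
contact_force: [-4.7, -0.3, 4.6]
[-0.21  1.04  0.32] [3.142e+00 2.000e-03 1.460e-01]
```

Just about at the stop. Next: two more small steps, release and rise.

```bash
python3 -m crank '[[-1,0,0,0,0.03],[-1,0,0,0,0.06],[-1,0,0,0,0.07],[-1,0,0,0,0.07]]'|sed -n 3,4p;python3 -c "
from h import *
s=telemetry.observe();print(s['torque'].round(2),s['tool_rot'].round(3))";python3 -m crank '[[-1,0,0,0,0.03],[-1,0,0,0,0.05],[-1,0,0,0,0.05]]'|sed -n 3,4p;python3 -c "
from h import *
s=telemetry.observe();print(s['torque'].round(2),s['tool_rot'].round(3))"
python3 -m crank '[[0.1,0,0,0,0],[0.1,0,0,0,0],[0.1,0,0,0,0],[0.1,0,0,0,0],[0.1,0,0,-10,0],[0.1,0,0,-30,0],[0.1,0,0,-60,0],[0.1,0,0,-90,0],[0.1,0,0,-120,0],[0.1,0,0,-120,0],[0.1,0,0,-120,0]]'
python3 - <<'E'
from h import *
coco_scene((.593,.149),"s10")
for c in ("scene","top"):
  p,d=vision.read_camera(c);W=cloud(c,d);cv2.imwrite(f"pics/{c}10.png",p[:,:,::-1])
  for n,g in (("near",(.508,.1625)),("far",(.68,.1353))):
    q=W[(W[...,2]>.098)&(W[...,2]<.108)&(np.hypot(W[...,0]-g[0],W[...,1]-g[1])<.04)]
    print(c,n,len(q),cv2.minAreaRect((q[:,:2]*1000).astype(np.float32)))
E
```

```text
tool_rot: [3.141, 0.002, 0.078]
contact_force: [-5.6, -1.0, 3.8]
[-0.18  0.98  1.06] [3.141e+00 2.000e-03 7.800e-02]
tool_rot: [3.141, 0.001, 0.026]
contact_force: [-5.0, -1.8, 5.0]
[-0.2   1.03  1.2 ] [3.141e+00 1.000e-03 2.600e-02]
time: 23.32
tool_pos: [0.6805, 0.1357, 0.3801]
tool_rot: [-3.141, -0.006, 0.023]
contact_force: [-0.1, -0.4, -0.8]
opening: 0.0504
grip_force: 0.0
coconut [0.5937 0.1501 0.055 ] 2156 0.0005
scene near 121 ((516.8369140625, 163.32070922851562), (42.848384857177734, 15.223945617675781), 8.158486366271973)
scene far 310 ((681.1929931640625, 134.9799346923828), (56.509666442871094, 15.776884078979492), 8.538431167602539)
top near 265 ((506.7515869140625, 162.79656982421875), (55.09375762939453, 16.10103988647461), 7.84827184677124)
top far 198 ((672.4201049804688, 134.56764221191406), (42.85994338989258, 15.774639129638672), 8.66389274597168)
```

View pics/scene10.png

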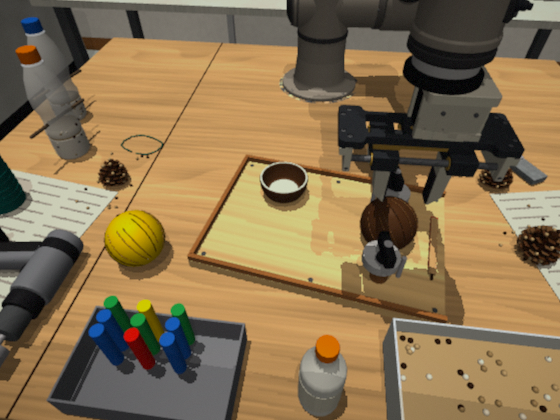

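The final view shows the coconut (388,222) in the seat between the clamps, and the half shell (284,181) where it started. Both wings lie at about 8°, as two wings at their stops should, and the gripper is clear.

```bash
python3 -c "
from cell import ticket
print(ticket.hand_in())"
```

```text
the job is handed in; nothing more can be done
None
```

The coconut is in the seat hole, both cams are turned to their stops, the half shell is where it started, and the job is handed in at about 23.5 s; the hand-in gave no verdict.

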